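# Restock the sloped soap rack

### The arm

A 6-joint arm with a two-finger parallel gripper is mounted at the origin on the work surface. World frame = base frame: x ahead of the robot, y to its left, z up, the work surface at z = 0. Lengths are in m, angles in rad, forces in N, time in s.
With the tool pointing down it reaches from about 0.4 to 0.825 m from the base axis. Payload 7 kg.
Tool frame: the origin (TCP) lies at the very end of the fingers, on their centre line; the grasp point (between the pads) lies 19 mm behind it; z points along the fingers, y is the line along which they close (so a half turn about z gives the same grasp; the last joint's range is limited). The gripper opens to 85 mm and grips with 20 to 120 N. Pads are 22 mm wide; open, the fingers measure 114 mm over their backs; the gripper's body (76 mm by 85 mm) begins 54 mm behind the grasp point. The pads swing forward as they close: fully open they stand 13 mm farther back than shut.
Start: joints at [-0.85, 0.359, 0.012, 0, -1.224, -0.288], TCP at [0.283, -0.613, 0.231] pointing down, gripper open.
Joint ranges: [-3.07, 3.07], [-1.43, 2.12], [-1.02, 1.25], [-3.03, 1.67], [-3.05, -0], [-3.03, 3.03]. Speed limits (rad/s): [2.39, 2.39, 3.01, 3.14, 3.14, 3.14].

### API

Orientations are given as a unit quaternion [w, x, y, z].
In Python, from rig import env, optics gives the robot as it stands.
- The arm moves only by the tool send_rows, never from a script. Its argument "commands" is a list of rows, each an object of numbers: "dx", "dy", "dz": the shift along the tool's x, y, z in cm; "roll": the turn about the tool's z in degrees. A call has 1 to 10 rows; each row shifts and turns the commanded pose from where the row before left it, along the tool's axes as they then stand; what a row does not reach is not made up. A row lasts 1/12 s, in which the tool goes at most 41.7 mm and 7.16 degrees, less where a joint would pass 70% of its speed; a pose out of reach is approached as far as the arm can. A call with a gripper value outside its range is refused whole. "gripper" is the opening, from 0 (shut) to 1 (fully open), set as the call begins (left out, the last holds). The fingers move at their own pace and stop on an object; the grip force is fixed at half the most. Time passes only in rows, so rows that do not move let the fingers close. It gives the time, the measured TCP pose, the force, the opening and the grip force at its end, in the units of the state.
- env.sense(): the state, without advancing time (a new reading comes with each control period).
- optics.grab_frame(name): name is "scene" or "top" or "wrist"; returns the picture (480x640x3 uint8, red, green, blue); there is no depth.
- optics.camera_params(name): a dict with "camera_matrix" (3x3 intrinsics, pixels), "cam_to_world" (4x4, takes a point from camera to world coordinates); the wrist camera has in their place "mount" (4x4, takes a point from camera to tool coordinates, whose origin is the TCP and whose axes are the flange's). Camera axes: x right, y down, z forward; pixel columns grow to the right and rows downward; lengths in m; the calibration is good to about 2 mm. A picture is of the moment at which its call begins: read the wrist's pose just before it. camera_params takes no time and is no camera call.
- env.job_done(): hands the job in; it is judged then, once.
The state is a dict: "time": time; "joints": joint angles; "joint_velocities": joint speeds; "effort": joint torques, N m; "tcp_pos": TCP position; "eef_rot": TCP orientation; "ft_force": force on the tool from outside, world axes, zero at the start; "moment": the same for the moment, N m; "grip_width": finger opening in m; "grip_force": force on a finger pad.
Only numpy, scipy, OpenCV 4.12 (cv2) and the standard library are available. Lean on these libraries where they do the work, as an engineer would, in place of code of your own. Each camera call takes 0.05 s, during which the arm holds its last target. There are 200 camera calls.

### The job

Restock the lower tier of the soap rack with the two cartons standing on the counter: the large carton goes in the wide empty lane and the small one in the narrow empty lane, each lying along its lane the same side up as it stands now, and slid all the way down the slope until it rests against the stop at the low back end. Leave the carton already in the middle lane at its stop, and do not knock the other things on the counter about.

Things in the scene. Friction and masses are not known exactly. Their poses are not given: they have to be found in the camera images.
- rack: Grey two-tier soap rack fixed on the counter, 285 mm deep, 206 wide, 215 high. Origin: on the counter under the middle of its base; x points level from the open loading mouth (robot's side) to the back, y left, z up. Both tiers slope 20 degrees down to the back. Frame within x -138 to +155, y -103 to +103 mm.
- tray: Lower tier of the rack. x points down the 20 degree (0.349 rad) slope to the back stop, y left, z square out of the floor. Origin: on the floor's top face at the foot of the stop, midway across. Floor from x -255 mm (open mouth, 117 mm above the counter) to 0 (stop, 22 mm high). Flanges and lane dividers 3 mm thick, 16 mm high, full length. Clear lanes: y 19 to 87, -34 to 16, -87 to -37 mm.
- wide_lane (a point): Middle of the wide lane (68 mm clear) at the foot of the stop, on the floor; axes as the tray's. Cartons do not slide by themselves on the slope (friction 0.45 to 0.75): they stay where put and are pushed with about 1 N.
- roof_edge (a point): Middle of the lower front edge of the upper tier (axes as the tray's): tray x -137, y 0, z 92 mm. From here to the stop the wire upper tier, parallel to the floor, roofs the lower one; its wires reach z 108 at the front and 116 at the back, and one fixed carton on it over the middle lane z 162 (x -99 to 1). Side cheeks join the tiers at y +-90 mm from x -88 on. Nearer the mouth all is open above.
- middle_lane (a point): Same for the middle lane (50 mm clear), which holds the stocked carton.
- narrow_lane (a point): Same for the narrow lane (50 mm clear).
- large_carton: Large white soap carton, 100 mm long (its x), 52 wide (y), 66 high (z), about 0.16 kg; stands on the counter on a 100 x 52 face. Origin: centre of its underside. Either end may go first.
- small_carton: Small white soap carton, 100 mm long (its x), 36 wide (y), 66 high (z), about 0.11 kg; stands on the counter on a 100 x 36 face. Origin: centre of its underside. Either end may go first.
- stocked_carton: A small carton, same size as small_carton, already against the stop in the middle lane: to be left there. Origin: centre of its underside, x down the slope.
- bleach_bottle: White bottle, 84 mm across, 200 high, standing on the counter; origin at the centre of its foot. Bystander.
- softener_bottle: White bottle, 72 mm across, 170 high, standing on the counter; origin at the centre of its foot. Bystander.
- scoop_cup: White plastic measuring mug, 68 mm across, 55 high; origin at the centre of its foot. Bystander.
- lint_brush: Hand brush lying on the counter; origin under its middle. Bystander.
- screwdriver: Screwdriver lying on the counter; origin under its middle. Bystander.
- padlock: Brass padlock lying flat, 40 x 62 mm, 20 high; origin under its body. Bystander.
Mind the look-alikes: they are no part of the job. What is shaped like the small_carton but purple is not meant.

How it is judged:
At the end, for the whole second after the job is handed in: Large carton in the wide lane, small one in the narrow, stocked one in the middle: each on the lane floor (underside within 5 mm, tipped under 4 degrees), along its lane (within 11 degrees), its end within 6 mm of the stop, at rest and released (x of large_carton in the frame of tray between -0.056 and -0.044 m and y of large_carton in the frame of tray between 0.041 and 0.065 m and z of large_carton in the frame of tray between -0.005 and 0.006 m and angle between the x axis of each of large_carton, small_carton, stocked_carton and the x axis of tray, either way round below 0.2 rad and angle between the z axis of each of large_carton, small_carton, stocked_carton and the z axis of tray, either way round below 0.08 rad and linear speed of each of large_carton, small_carton, stocked_carton below 0.02 m/s and x of small_carton in the frame of tray between -0.056 and -0.044 m and y of small_carton in the frame of tray between -0.073 and -0.051 m and z of small_carton in the frame of tray between -0.005 and 0.006 m and x of stocked_carton in the frame of tray between -0.056 and -0.044 m and y of stocked_carton in the frame of tray between -0.02 and 0.002 m and z of stocked_carton in the frame of tray between -0.005 and 0.006 m); the robot touches nothing.
It fails at once if the carton already in the middle lane is moved more than 15 mm (distance of stocked_carton from where it was at the start of the episode above 0.015 m).
It fails at once if another thing on the counter (bottles, mug, brush, screwdriver, padlock) is moved more than 30 mm (distance of any of bleach_bottle, softener_bottle, scoop_cup, lint_brush, screwdriver, padlock from where it was at the start of the episode above 0.03 m).
It also fails if it takes over 72 s, if anything falls off the work surface, if the arm or the gripper's body presses on something with over 40 N, if the wrist force passes 120 N, or if a joint passes its speed limit or range.

## Working session

There is one attempt and no reset: what is moved stays moved. The work goes in short steps, Python scripts to look and compute and a tool call to move; the robot and the scene stay as the last step left them, time stands still between calls to the robot, and variables do not carry over. Pictures are saved under pics/ and viewed, at most 10 in all, crops included, and the job is handed in when it is done.

Besides the shell and the picture viewer there is one more tool, called after ">>>" as a command line: name --argument value ..., lists and objects as JSON in quotes. send_rows: Moves the arm, as the interface text tells. Its arguments: {"type":"object","properties":{"commands":{"type":"array"},"gripper":{"type":"number"}},"required":["commands"]}

```bash
mkdir -p pics; ls
python3 - <<'E'
from rig import env, optics
import cv2
for n in ("scene","top"):
    p=optics.camera_params(n); print(n,p["camera_matrix"].round(1).tolist(),p["cam_to_world"].round(4).tolist())
    cv2.imwrite(f"pics/{n}0.png",optics.grab_frame(n)[:,:,::-1])
p=optics.camera_params("wrist");print(p["camera_matrix"].round(1).tolist(),p["mount"].round(4).tolist() if hasattr(p["mount"],"round") else p["mount"])
print(env.sense())
E
```

```text
pics
scene [[515.2, 0.0, 311.5], [0.0, 515.2, 247.0], [0.0, 0.0, 1.0]] [[0.5069, 0.5848, -0.6333, 1.3114], [0.8619, -0.3312, 0.3841, -0.4619], [0.0149, -0.7405, -0.6719, 0.9225], [0.0, 0.0, 0.0, 1.0]]
top [[604.2, 0.0, 313.4], [0.0, 604.2, 249.5], [0.0, 0.0, 1.0]] [[0.0066, -0.9868, 0.1617, 0.2722], [-1.0, -0.0067, -0.0001, -0.0014], [0.0012, -0.1617, -0.9868, 1.6885], [0.0, 0.0, 0.0, 1.0]]
[[379.8, 0.0, 314.4], [0.0, 379.8, 238.9], [0.0, 0.0, 1.0]] [[0.0001, -0.9578, -0.2875, 0.0721], [1.0, 0.0001, 0.0001, -0.0005], [-0.0001, -0.2875, 0.9578, -0.1431], [0.0, 0.0, 0.0, 1.0]]
{'time': 0.1, 'joints': array([-8.49870991e-01,  3.59278624e-01,  1.11804393e-02, -3.37137772e-04,
       -1.22410095e+00, -2.88135709e-01]), 'joint_velocities': array([-2.77400106e-04, -2.08465144e-03,  3.28303889e-03,  6.95384325e-05,
        1.15224017e-04,  1.25053618e-03]), 'effort': array([-2.85496310e-03, -5.84763336e+01,  2.94112104e+01,  6.95466489e+00,
       -3.17079081e-03,  1.93739118e-05]), 'tcp_pos': array([ 0.2829303 , -0.6123765 ,  0.23048896]), 'eef_rot': array([-2.00307060e-04, -2.14653813e-01,  9.76689932e-01,  6.90629825e-04]), 'ft_force': array([-0.34013717,  0.41460073,  0.21976223]), 'moment': array([-0.00536416, -0.00141485, -0.01704923]), 'grip_force': 0.0, 'grip_width': 0.08508068107283334}
```

View pics/scene0.png

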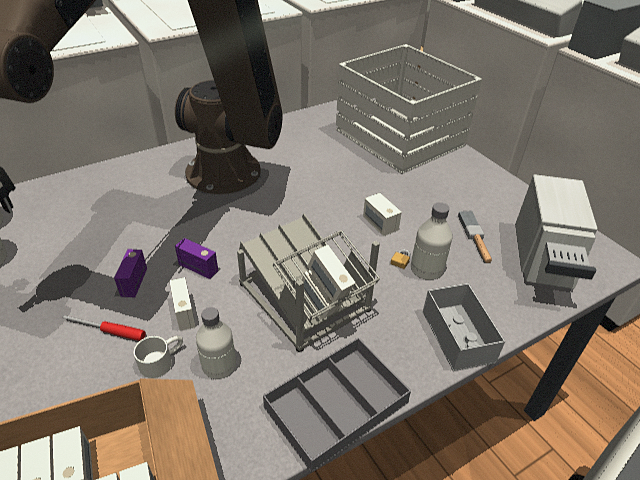

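View pics/top0.png

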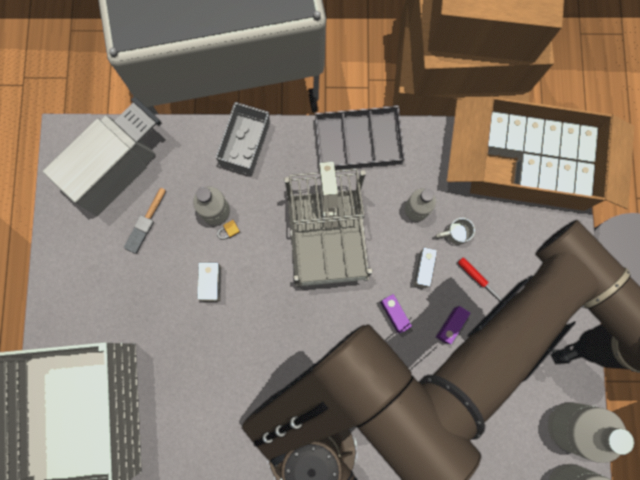

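Run:
```python
import cv2,numpy as np
t=cv2.imread("pics/top0.png")
a=cv2.resize(t[150:300,280:380],None,fx=4,fy=4,interpolation=cv2.INTER_CUBIC)
b=cv2.resize(t[255:310,190:230],None,fx=5,fy=5,interpolation=cv2.INTER_CUBIC)
c=cv2.resize(t[240:295,405:445],None,fx=5,fy=5,interpolation=cv2.INTER_CUBIC)
m=np.zeros((600,800,3),np.uint8); m[:,:400]=a; m[:275,400:600]=b; m[:275,600:800]=c
s=cv2.imread("pics/scene0.png")
d=cv2.resize(s[205:355,230:390],(346,324),interpolation=cv2.INTER_CUBIC); m[276:,400:746]=d
cv2.imwrite("pics/crop1.png",m)
```

```text
(no output)
```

View pics/crop1.png

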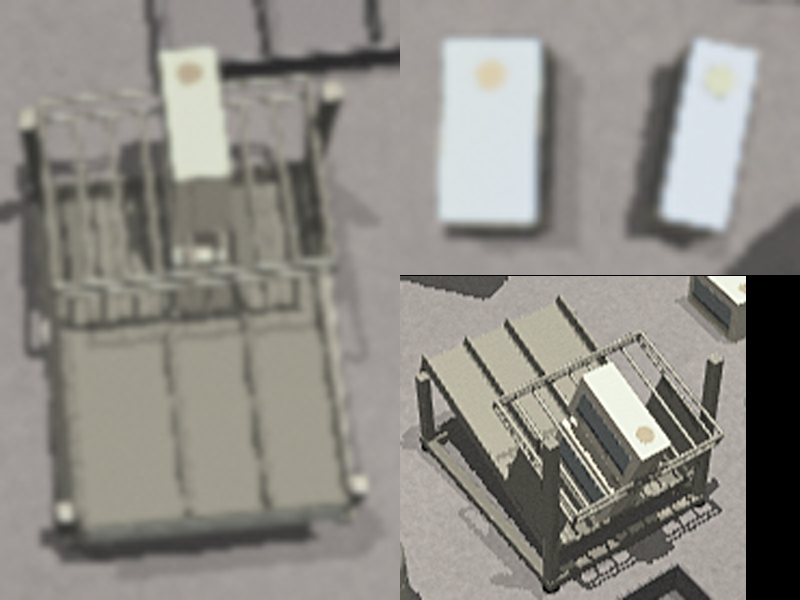

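```bash
cat > h.py <<'E'
import numpy as np
from scipy.optimize import least_squares
from rig import env, optics
from scipy.spatial.transform import Rotation as R
def cam(n, st=None):
    p=optics.camera_params(n); K=np.array(p["camera_matrix"])
    if n=="wrist":
        T=np.eye(4); q=st["eef_rot"]; T[:3,:3]=R.from_quat([q[1],q[2],q[3],q[0]]).as_matrix(); T[:3,3]=st["tcp_pos"]
        return K,T@np.array(p["mount"])
    return K,np.array(p["cam_to_world"])
def proj(C,P):
    K,T=C; P=np.atleast_2d(P); c=(P-T[:3,3])@T[:3,:3]; q=c@K.T; return q[:,:2]/q[:,2:]
def onz(C,uv,z):
    K,T=C; uv=np.atleast_2d(uv); d=np.c_[uv,np.ones(len(uv))]@np.linalg.inv(K).T@T[:3,:3].T
    return T[:3,3]+d*((z-T[2,3])/d[:,2])[:,None]
S=np.deg2rad(20)
def tray2w(p,P):  # p = x,y,yaw of tray origin; P in m
    P=np.atleast_2d(P); u=P[:,0]*np.cos(S)+P[:,2]*np.sin(S); v=-P[:,0]*np.sin(S)+P[:,2]*np.cos(S)+.0298
    c,s=np.cos(p[2]),np.sin(p[2]); return np.c_[p[0]+c*u-s*P[:,1],p[1]+s*u+c*P[:,1],v]
def fit(C,P,uv,p0):
    P=np.array(P)/1000.
    r=least_squares(lambda p:(proj(C,tray2w(p,P))-uv).ravel(),p0,loss="soft_l1"); return r.x, (proj(C,tray2w(r.x,P))-uv).round(1)
E
python3 - <<'E'
from h import *
C=cam("top")
for n,w,uv in (("large",1,[(198.6,262.6),(218.6,262.6),(218,299.4),(198,299)]),("small",1,[(424.4,247.6),(436.4,250),(429.4,286),(417.4,283.6)])):
    W=onz(C,uv,.066); m=W.mean(0); a=(W[0]+W[1]-W[2]-W[3])/2; b=(W[0]+W[3]-W[1]-W[2])/2
    print(n,m.round(4),np.linalg.norm(a),np.linalg.norm(b),np.degrees(np.arctan2(a[1],a[0])))
f=lambda x,y:(280+x/4,150+y/4)
P=[(-255,17.5,16),(-255,-35.5,16),(-137,17.5,16),(-137,-35.5,16),(-137,90,100),(-137,-90,100)]
uv=np.array([f(187,513),f(267,505),f(172,335),f(243,325),f(55,290),f(330,265)])
x,r=fit(C,P,uv,[.75,0,0]); print(x,np.degrees(x[2]),r.tolist())
print("mouth",tray2w(x,[[-.255,0,0]]),"roof",tray2w(x,[[-.137,0,.092]]))
for n,z,uv in(("bleach",.2,(204,195)),("soft",.17,(424,196)),("mug",.055,(461,231)),("padlock",.02,(231,230))): print(n,onz(C,uv,z).round(3))
E
```

```text
large [0.4504 0.2813 0.066 ] 0.09920370236704751 0.05395563073345115 1.0552862937608005
small [ 0.4928 -0.3094  0.066 ] 0.10078110043052728 0.03297228696624803 -12.202048114569648
[ 0.69339474 -0.02967257  0.10124295] 5.800793586696007 [[-0.3, -2.6], [0.1, -2.5], [-0.9, 2.8], [1.0, 3.5], [-0.4, 0.1], [0.6, -0.1]]
mouth [[ 0.45500015 -0.05389114  0.11701514]] roof [[ 0.59662081 -0.03950386  0.16310848]]
bleach [[0.654 0.276 0.2  ]]
soft [[ 0.663 -0.286  0.17 ]]
mug [[ 0.594 -0.408  0.055]]
padlock [[0.599 0.231 0.02 ]]
```

```bash
cat >> h.py <<'E'
def plan(xyz,yawdeg):
    """yawdeg: world heading of -tool x (forward). prints roll deg, then cm in tool axes after roll"""
    st=env.sense(); q=st["eef_rot"]; M=R.from_quat([q[1],q[2],q[3],q[0]]).as_matrix()
    cur=np.degrees(np.arctan2(-M[1,0],-M[0,0])); roll=-((yawdeg-cur+180)%360-180)
    a=np.radians(yawdeg); X=-np.array([np.cos(a),np.sin(a),0]); Z=np.array([0,0,-1.]); Y=np.cross(Z,X)
    d=(np.array(xyz)-st["tcp_pos"])*100
    print("t",round(st["time"],2),"yaw",cur.round(2),"pos",st["tcp_pos"].round(4),"roll",round(roll,2),"d(cm)",[round(float(d@v),2) for v in (X,Y,Z)])
E
python3 -c "
from h import *
plan([.50,-.045,.36],5.8)"
```

```text
t 0.1 yaw 24.79 pos [ 0.2829 -0.6124  0.2305] roll 18.99 d(cm) [-27.33, 54.25, -12.95]
```

>>> send_rows --commands '[{"dz": -3.2, "roll": 4.75}, {"dz": -3.2, "roll": 4.75}, {"dz": -3.2, "roll": 4.75}, {"dz": -3.3, "roll": 4.75}, {"dx": -1.7, "dy": 3.4}, {"dx": -1.7, "dy": 3.4}, {"dx": -1.7, "dy": 3.4}, {"dx": -1.7, "dy": 3.4}, {"dx": -1.7, "dy": 3.4}, {"dx": -1.7, "dy": 3.4}]'

```text
invalid input
```

>>> send_rows --commands '[{"dx": -1.7, "dy": 3.4}, {"dx": -1.7, "dy": 3.4}, {"dx": -1.7, "dy": 3.4}, {"dx": -1.7, "dy": 3.4}, {"dx": -1.7, "dy": 3.4}, {"dx": -1.7, "dy": 3.4}, {"dx": -1.7, "dy": 3.4}, {"dx": -1.7, "dy": 3.4}, {"dx": -1.7, "dy": 3.4}, {"dx": -1.7, "dy": 3.4}]'

```text
invalid input
```

Run:
```python
from h import *
import cv2,json
plan([.50,-.045,.36],5.8)
st=env.sense(); im=optics.grab_frame("wrist")[:,:,::-1]
cv2.imwrite("pics/w1.png",cv2.resize(im,(800,600),interpolation=cv2.INTER_CUBIC))
json.dump({k:list(st[k]) for k in("tcp_pos","eef_rot")},open("w1.json","w"))
```

```text
t 0.1 yaw 24.79 pos [ 0.2829 -0.6124  0.2305] roll 18.99 d(cm) [-27.33, 54.25, -12.95]
```

View pics/w1.png

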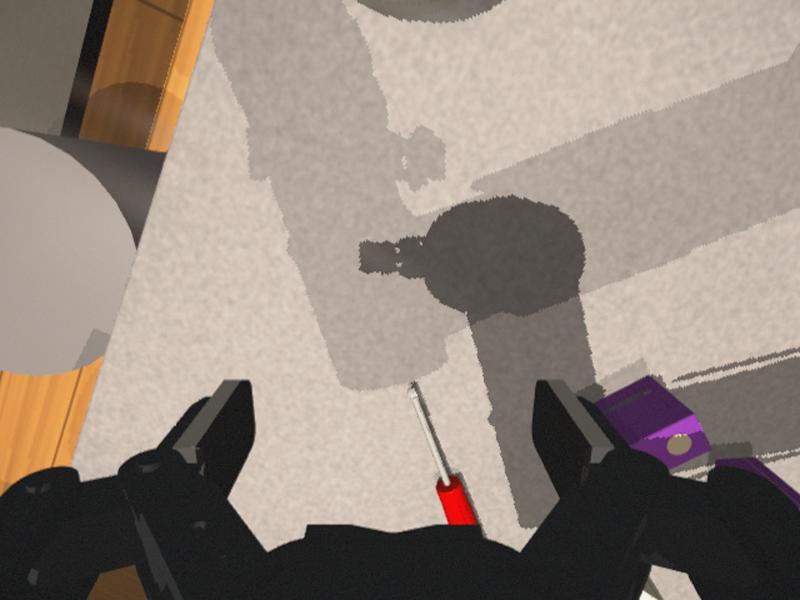

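>>> send_rows --commands '[{"dx": 0, "dy": 0, "dz": -3.2, "roll": 4.75}, {"dx": 0, "dy": 0, "dz": -3.2, "roll": 4.75}, {"dx": 0, "dy": 0, "dz": -3.2, "roll": 4.75}, {"dx": 0, "dy": 0, "dz": -3.3, "roll": 4.75}, {"dx": -1.9, "dy": 3.4, "dz": 0, "roll": 0}, {"dx": -1.9, "dy": 3.4, "dz": 0, "roll": 0}, {"dx": -1.9, "dy": 3.4, "dz": 0, "roll": 0}, {"dx": -1.9, "dy": 3.4, "dz": 0, "roll": 0}, {"dx": -1.9, "dy": 3.4, "dz": 0, "roll": 0}, {"dx": -1.9, "dy": 3.4, "dz": 0, "roll": 0}]' --gripper 1.0

```text
time: 0.98
tcp_pos: [0.376, -0.3965, 0.3601]
eef_rot: [-0.0, -0.05, 0.999, 0.0]
ft_force: [0.5, -0.0, -0.2]
grip_width: 0.0853
grip_force: 0.0
```

>>> send_rows --commands '[{"dx": -1.4, "dy": 3.7}, {"dx": -1.4, "dy": 3.7}, {"dx": -1.4, "dy": 3.7}, {"dx": -1.4, "dy": 3.7}, {"dx": -1.4, "dy": 3.7}, {"dx": -1.4, "dy": 3.7}, {"dx": -1.4, "dy": 3.7}, {"dx": -1.4, "dy": 3.7}, {"dx": -1.4, "dy": 3.7}, {"dx": 0, "dy": 0}]'

```text
invalid input
```

Run:
```python
from h import *
import cv2,json
plan([.54,-.045,.36],5.8)
st=env.sense(); im=optics.grab_frame("wrist")[:,:,::-1]
cv2.imwrite("pics/w1.png",cv2.resize(im,(800,600),interpolation=cv2.INTER_CUBIC))
json.dump({k:list(st[k]) for k in("tcp_pos","eef_rot")},open("w1.json","w"))
```

```text
t 0.98 yaw 5.78 pos [ 0.376  -0.3965  0.3601] roll -0.02 d(cm) [-19.86, 33.31, 0.01]
```

View pics/w1.png

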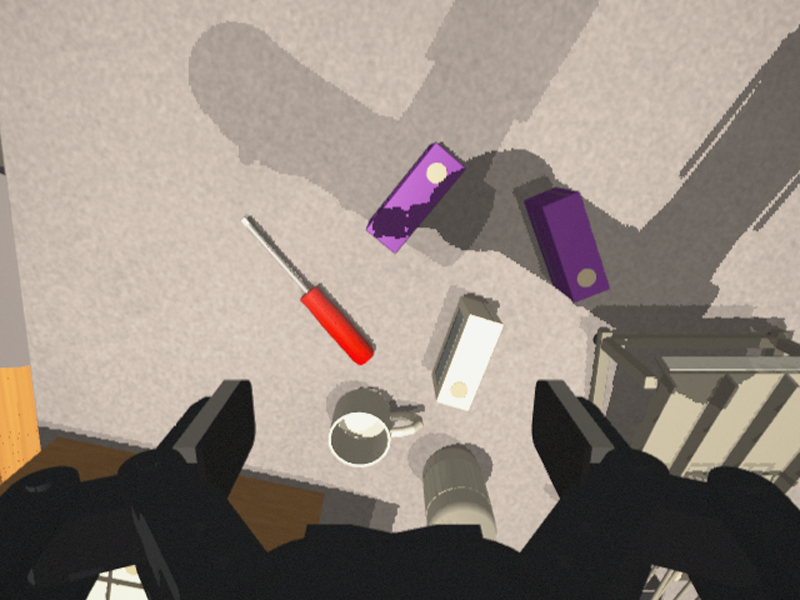

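>>> send_rows --commands '[{"dx": -2.2, "dy": 3.5, "dz": 0, "roll": 0}, {"dx": -2.2, "dy": 3.5, "dz": 0, "roll": 0}, {"dx": -2.2, "dy": 3.5, "dz": 0, "roll": 0}, {"dx": -2.2, "dy": 3.5, "dz": 0, "roll": 0}, {"dx": -2.2, "dy": 3.5, "dz": 0, "roll": 0}, {"dx": -2.2, "dy": 3.5, "dz": 0, "roll": 0}, {"dx": -2.2, "dy": 3.5, "dz": 0, "roll": 0}, {"dx": -2.2, "dy": 3.5, "dz": 0, "roll": 0}, {"dx": -2.2, "dy": 3.5, "dz": 0, "roll": 0}, {"dx": 0, "dy": 1.8, "dz": 0, "roll": 0}]'

```text
time: 1.87
tcp_pos: [0.5413, -0.0432, 0.359]
eef_rot: [-0.001, -0.052, 0.999, 0.0]
ft_force: [0.2, 0.3, -0.0]
grip_width: 0.0856
grip_force: 0.0
```

Run:
```python
from h import *
import cv2,json
C=cam("wrist",{k:np.array(v) for k,v in json.load(open("w1.json")).items()})
W=onz(C,np.array([(468,314),(503,323),(468,410),(432,401)])*.8,.066); a=(W[2]+W[3]-W[0]-W[1])/2
print("small",W.mean(0).round(4),np.linalg.norm(a),np.degrees(np.arctan2(a[1],a[0])))
st=env.sense(); im=optics.grab_frame("wrist")[:,:,::-1]
cv2.imwrite("pics/w2.png",cv2.resize(im,(800,600),interpolation=cv2.INTER_CUBIC))
json.dump({k:list(st[k]) for k in("tcp_pos","eef_rot")},open("w2.json","w"))
```

```text
small [ 0.4948 -0.3095  0.066 ] 0.0998807829240056 -12.468235603861663
```

View pics/w2.png

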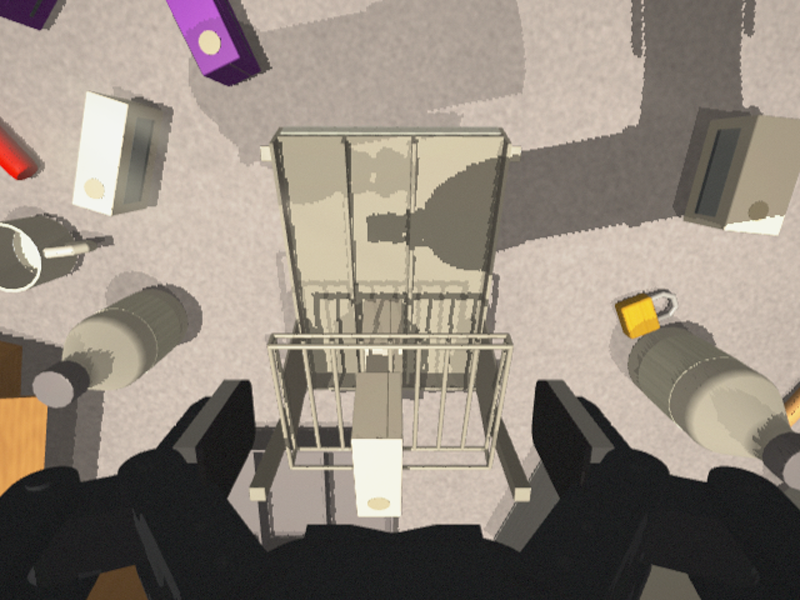

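Run:
```python
from h import *
import cv2,json
C=cam("wrist",{k:np.array(v) for k,v in json.load(open("w2.json")).items()})
P=np.array([(-255,-35.5,16),(-255,17.5,16),(-255,-88.5,16),(-255,88.5,16),(-150,-35.5,16),(-150,17.5,16),(-137,0,92),(-137,0,108)])/1000
uv=np.array([(346,138),(415,138),(276,138),(505,138),(355,262),(410,262),(390,335),(390,347)])*.8
Wt=np.array([(1,1),(1,1),(1,1),(1,1),(1,0),(1,0),(0,1),(0,1)])
def res(p): return ((proj(C,tray2w(p,P))-uv)*Wt)
r=least_squares(lambda p:res(p).ravel(),[.69,-.03,.1]); p=r.x
print(p,np.degrees(p[2]),res(p).round(1).tolist())
im=cv2.imread("pics/w2.png")[115:365,255:525]; k=2.4; im=cv2.resize(im,None,fx=k,fy=k,interpolation=cv2.INTER_CUBIC)
def L(a,b,c): 
    q=((proj(C,tray2w(p,np.array([a,b])/1000))*1.25-[255,115])*k).astype(int); cv2.line(im,tuple(map(int,q[0])),tuple(map(int,q[1])),c,1)
for y in(-90,-87,-37,-34,16,19,87,90): L((-255,y,16),(-100,y,16),(0,0,255))
L((-255,-90,0),(-255,90,0),(255,0,0))
for z in(92,108): L((-137,-90,z),(-137,90,z),(0,200,0))
L((-100,-29,66),(-100,11,66),(255,0,255)) 
cv2.imwrite("pics/ov.png",im); print(im.shape)
```

```text
[ 0.69130696 -0.02804492  0.10514607] 6.024425765242703 [[-1.7, 2.0], [0.4, 1.9], [-3.0, 2.1], [5.2, 1.8], [-2.8, -0.0], [1.8, -0.0], [0.0, -4.9], [0.0, -3.2]]
(600, 648, 3)
```

View pics/ov.png

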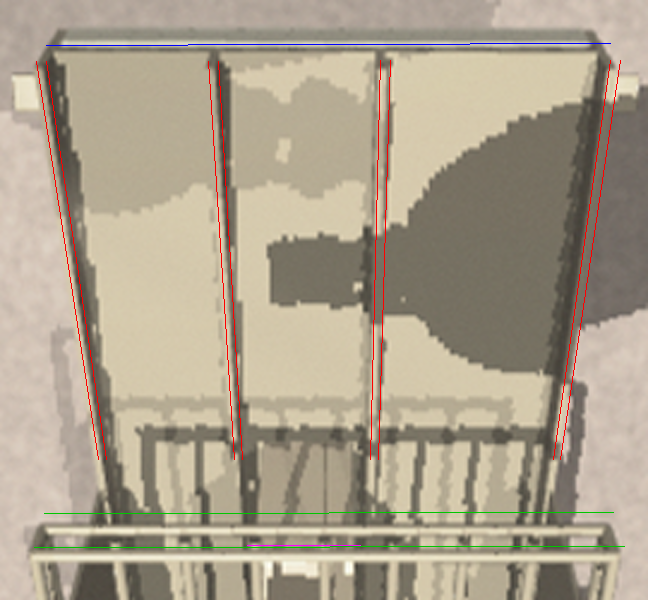

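Run:
```python
from h import *
import cv2,json
st={k:np.array(v) for k,v in json.load(open("w2.json")).items()}
K,T=cam("wrist",st)
P=np.array([(-255,-90,0),(-255,90,0),(-255,-35.5,16),(-255,17.5,16),(-130,-35.5,16),(-130,17.5,16),(-137,0,92),(-137,0,108)])/1000
uv=(np.array([(52,50),(605,48),(217,60),(382,60),(236,400),(370,400),(326,527),(325,553)])/2.4+[255,115])*.8
Wt=np.array([(1,1),(1,1),(1,1),(1,1),(1,0),(1,0),(1,1),(1,1)])
def res(p):
    T2=T.copy(); T2[2,3]+=p[3] if len(p)>3 else 0
    return (proj((K,T2),tray2w(p,P))-uv)*Wt
for p0 in([.69,-.03,.1],[.69,-.03,.1,0]):
    p=least_squares(lambda p:res(p).ravel(),p0).x
    print(p.round(4),np.degrees(p[2]).round(2),res(p).round(1).tolist())
# large carton: dark side bottom edges/top in w2; check with top cam
C=cam("top"); 
for yy in(0,):
    for q in([.6913,-.0280,.105],p[:3]):
        print(proj(C,tray2w(q,P)).round(1).tolist())
```

```text
[ 0.6928 -0.0293  0.0997] 5.71 [[-1.8, -0.7], [1.5, 0.7], [-1.4, 1.7], [0.9, 1.9], [-1.2, -0.0], [1.4, -0.0], [0.2, -3.2], [0.4, -0.5]]
[ 0.6927 -0.0293  0.0997 -0.001 ] 5.71 [[-2.0, -0.9], [1.7, 0.5], [-1.5, 1.6], [1.0, 1.8], [-1.3, -0.0], [1.4, 0.0], [0.2, -2.9], [0.4, -0.2]]
[[367.1, 275.2], [298.6, 281.9], [346.5, 274.4], [326.2, 276.4], [341.0, 233.2], [321.4, 235.1], [327.8, 221.8], [327.7, 218.5]]
[[367.1, 274.9], [298.7, 281.2], [346.5, 274.0], [326.2, 275.9], [341.2, 232.8], [321.6, 234.6], [328.1, 221.3], [328.0, 218.0]]
```

```bash
python3 -c "
from h import *
plan([.4504,.2813,.025],1.06)"
```

```text
t 1.92 yaw 5.96 pos [ 0.54   -0.0423  0.3591] roll 4.9 d(cm) [8.36, 32.52, 33.41]
```

>>> send_rows --commands '[{"dx": 0, "dy": 0, "dz": 0, "roll": 4.9}, {"dx": 0.93, "dy": 3.61, "dz": 0, "roll": 0}, {"dx": 0.93, "dy": 3.61, "dz": 0, "roll": 0}, {"dx": 0.93, "dy": 3.61, "dz": 0, "roll": 0}, {"dx": 0.93, "dy": 3.61, "dz": 0, "roll": 0}, {"dx": 0.93, "dy": 3.61, "dz": 1.5, "roll": 0}, {"dx": 0.93, "dy": 3.61, "dz": 1.5, "roll": 0}, {"dx": 0.93, "dy": 3.61, "dz": 1.5, "roll": 0}, {"dx": 0.93, "dy": 3.61, "dz": 1.5, "roll": 0}, {"dx": 0.93, "dy": 3.61, "dz": 1.5, "roll": 0}]'

```text
time: 2.75
tcp_pos: [0.4495, 0.278, 0.2848]
eef_rot: [0.0, -0.008, 1.0, 0.0]
ft_force: [1.2, 0.4, 0.5]
grip_width: 0.0855
grip_force: 0.0
```

>>> send_rows --commands '[{"dx": 0, "dy": 0, "dz": 3, "roll": 0}, {"dx": 0, "dy": 0, "dz": 3, "roll": 0}, {"dx": 0, "dy": 0, "dz": 3, "roll": 0}, {"dx": 0, "dy": 0, "dz": 0, "roll": 0}]'

```text
time: 3.08
tcp_pos: [0.4475, 0.2743, 0.1895]
eef_rot: [-0.004, -0.008, 1.0, -0.003]
ft_force: [-0.5, -0.7, -1.1]
grip_width: 0.0856
grip_force: 0.0
```

Run:
```python
from h import *
import cv2,json
plan([.4504,.2813,.025],1.06)
st=env.sense(); im=optics.grab_frame("wrist")[:,:,::-1]
cv2.imwrite("pics/w3.png",cv2.resize(im,(800,600),interpolation=cv2.INTER_CUBIC))
json.dump({k:list(st[k]) for k in("tcp_pos","eef_rot")},open("w3.json","w"))
C=cam("wrist",st); c,s=np.cos(.0185),np.sin(.0185)
b=np.array([(.05,.026),(.05,-.026),(-.05,-.026),(-.05,.026)])@np.array([[c,s],[-s,c]])+[.4504,.2813]
print((proj(C,np.c_[b,[.066]*4])*1.25).round(0).tolist())
```

```text
t 3.08 yaw 0.87 pos [0.4475 0.2743 0.1895] roll -0.19 d(cm) [-0.31, 0.69, 16.45]
[[448.0, 370.0], [363.0, 371.0], [360.0, 205.0], [453.0, 205.0]]
```

View pics/w3.png

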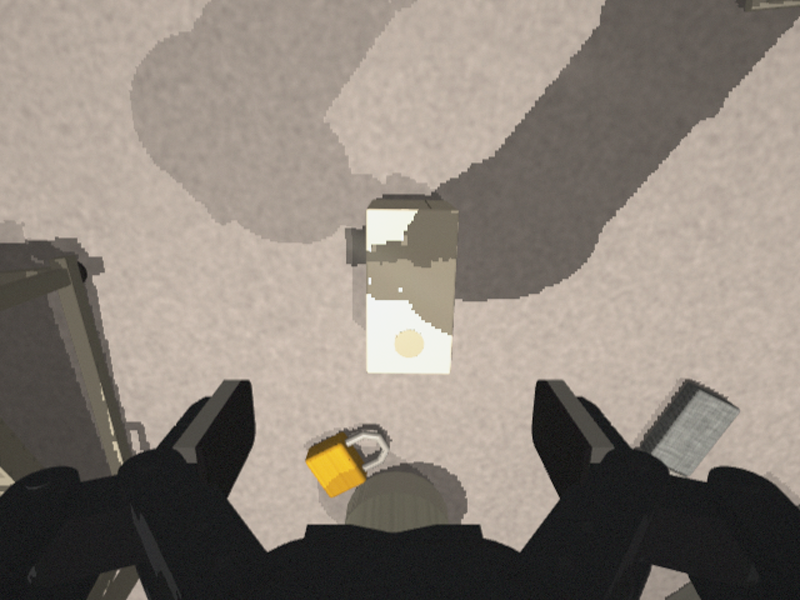

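>>> send_rows --commands '[{"dx": -0.23, "dy": 0.45, "dz": 3, "roll": 0}, {"dx": -0.22, "dy": 0.45, "dz": 2.5, "roll": 0}, {"dx": 0, "dy": 0, "dz": 2.5, "roll": 0}, {"dx": 0, "dy": 0, "dz": 0, "roll": 0}, {"dx": 0, "dy": 0, "dz": 0, "roll": 0}]'

```text
time: 3.55
tcp_pos: [0.4554, 0.2856, 0.1165]
eef_rot: [0.0, -0.008, 1.0, -0.0]
ft_force: [-0.1, 1.0, 1.3]
grip_width: 0.0854
grip_force: 0.0
```

```bash
python3 -c "
from h import *
plan([.4522,.2836,.025],1.06)"
```

```text
t 3.55 yaw 0.9 pos [0.4554 0.2856 0.1165] roll -0.16 d(cm) [0.33, -0.2, 9.15]
```

>>> send_rows --commands '[{"dx": 0.3, "dy": -0.2, "dz": 2.5, "roll": 0}, {"dx": 0, "dy": 0, "dz": 2.5, "roll": 0}, {"dx": 0, "dy": 0, "dz": 2.5, "roll": 0}, {"dx": 0, "dy": 0, "dz": 1.6, "roll": 0}, {"dx": 0, "dy": 0, "dz": 0, "roll": 0}, {"dx": 0, "dy": 0, "dz": 0, "roll": 0}]'

```text
time: 4.05
tcp_pos: [0.453, 0.2845, 0.0262]
eef_rot: [0.001, -0.008, 1.0, 0.0]
ft_force: [-0.2, -0.2, 0.2]
grip_width: 0.0851
grip_force: 0.0
```

>>> send_rows --commands '[{"dx": 0, "dy": 0, "dz": 0, "roll": 0}, {"dx": 0, "dy": 0, "dz": 0, "roll": 0}, {"dx": 0, "dy": 0, "dz": 0, "roll": 0}, {"dx": 0, "dy": 0, "dz": 0, "roll": 0}, {"dx": 0, "dy": 0, "dz": 0, "roll": 0}, {"dx": 0, "dy": 0, "dz": 0, "roll": 0}, {"dx": 0, "dy": 0, "dz": 0, "roll": 0}, {"dx": 0, "dy": 0, "dz": 0, "roll": 0}]' --gripper 0.0

```text
time: 4.72
tcp_pos: [0.4528, 0.2846, 0.0263]
eef_rot: [0.001, -0.008, 1.0, 0.001]
ft_force: [-1.2, -0.3, 8.8]
grip_width: 0.0519
grip_force: 62.7
```

```bash
python3 -c "
from h import *
T=[.6928,-.0293,.0997]
# held: carton bottom centre = TCP xy (nominal), z=TCP-.0255; rear bottom edge at tray x -.247, z~.003
c=tray2w(T,[[-.247,.053,0]])[0]; print(c)
f=np.array([np.cos(T[2]),np.sin(T[2]),0])
t=c+.05*f; print('target',t+[0,0,.028])
plan(t+[0,0,.028],5.71)"
```

```text
[4.56573185e-01 3.34347079e-04 1.14278975e-01]
target [0.50632489 0.00531109 0.14227898]
t 4.72 yaw 0.93 pos [0.4528 0.2846 0.0263] roll -4.78 d(cm) [-2.55, -28.32, -11.6]
```

>>> send_rows --commands '[{"dx": 0, "dy": 0, "dz": -2, "roll": 0}, {"dx": 0, "dy": 0, "dz": -4, "roll": 0}, {"dx": 0, "dy": 0, "dz": -4, "roll": 0}, {"dx": 0, "dy": 0, "dz": -4, "roll": 0}, {"dx": 0, "dy": 0, "dz": -4, "roll": -2.4}, {"dx": 0, "dy": 0, "dz": -1, "roll": -2.4}, {"dx": -0.2, "dy": -2.0, "dz": 0, "roll": 0}, {"dx": -0.3, "dy": -3.3, "dz": 0, "roll": 0}, {"dx": -0.3, "dy": -3.3, "dz": 0, "roll": 0}, {"dx": -0.3, "dy": -3.3, "dz": 0, "roll": 0}]'

```text
time: 5.55
tcp_pos: [0.4742, 0.1651, 0.2151]
eef_rot: [0.0, -0.05, 0.999, 0.0]
ft_force: [0.4, -0.4, -1.6]
grip_width: 0.0513
grip_force: 63.4
```

>>> send_rows --commands '[{"dx": -0.3, "dy": -3.3, "dz": 0, "roll": 0}, {"dx": -0.3, "dy": -3.3, "dz": 0, "roll": 0}, {"dx": -0.3, "dy": -3.3, "dz": 0, "roll": 0}, {"dx": -0.3, "dy": -3.3, "dz": 0, "roll": 0}, {"dx": -0.2, "dy": -2.0, "dz": 0, "roll": 0}, {"dx": -0.1, "dy": -1.2, "dz": 0, "roll": 0}, {"dx": 0, "dy": 0, "dz": 0, "roll": 0}, {"dx": 0, "dy": 0, "dz": 0, "roll": 0}, {"dx": 0, "dy": 0, "dz": 0, "roll": 0}]'

```text
time: 6.3
tcp_pos: [0.5057, 0.0048, 0.2147]
eef_rot: [0.0, -0.05, 0.999, 0.0]
ft_force: [0.2, 0.3, -2.6]
grip_width: 0.0514
grip_force: 63.5
```

```bash
python3 -c "
from h import *
plan([.5063,.0053,.1423],5.71); print(env.sense()['grip_width'])"
```

```text
t 6.3 yaw 5.69 pos [0.5057 0.0048 0.2147] roll -0.02 d(cm) [-0.07, 0.04, 7.24]
0.051386248303741125
```

>>> send_rows --commands '[{"dx": 0, "dy": 0, "dz": 2.5, "roll": 0}, {"dx": 0, "dy": 0, "dz": 2.5, "roll": 0}, {"dx": 0, "dy": 0, "dz": 1.5, "roll": 0}, {"dx": 0, "dy": 0, "dz": 0.5, "roll": 0}, {"dx": 0, "dy": 0, "dz": 0.2, "roll": 0}, {"dx": 0, "dy": 0, "dz": 0, "roll": 0}]'

```text
time: 6.8
tcp_pos: [0.5061, 0.0052, 0.1427]
eef_rot: [0.0, -0.05, 0.999, -0.0]
ft_force: [-0.3, 0.2, -1.5]
grip_width: 0.0512
grip_force: 63.4
```

>>> send_rows --commands '[{"dx": 0, "dy": 0, "dz": 0.3, "roll": 0}, {"dx": 0, "dy": 0, "dz": 0.3, "roll": 0}, {"dx": 0, "dy": 0, "dz": 0, "roll": 0}]'

```text
time: 7.05
tcp_pos: [0.5086, 0.0054, 0.1387]
eef_rot: [0.003, -0.05, 0.999, 0.0]
ft_force: [0.9, 1.5, 6.1]
grip_width: 0.0515
grip_force: 64.3
```

>>> send_rows --commands '[{"dx": 0, "dy": 0, "dz": 0.3, "roll": 0}, {"dx": 0, "dy": 0, "dz": 0.3, "roll": 0}, {"dx": 0, "dy": 0, "dz": 0, "roll": 0}]'

```text
time: 7.3
tcp_pos: [0.5117, 0.0059, 0.1345]
eef_rot: [0.006, -0.051, 0.999, 0.001]
ft_force: [7.5, 0.1, 10.5]
grip_width: 0.0513
grip_force: 65.4
```

>>> send_rows --commands '[{"dx": 0, "dy": 0, "dz": -0.4, "roll": 0}, {"dx": 0, "dy": 0, "dz": -0.3, "roll": 0}, {"dx": 0, "dy": 0, "dz": 0, "roll": 0}]'

```text
time: 7.55
tcp_pos: [0.5058, 0.0047, 0.1381]
eef_rot: [0.0, -0.05, 0.999, 0.0]
ft_force: [-0.3, -0.3, -2.5]
grip_width: 0.0513
grip_force: 64.0
```

>>> send_rows --commands '[{"dx": 0, "dy": 0, "dz": 0, "roll": 0}, {"dx": 0, "dy": 0, "dz": 0, "roll": 0}, {"dx": 0, "dy": 0, "dz": 0, "roll": 0}, {"dx": 0, "dy": 0, "dz": 0, "roll": 0}]' --gripper 0.75

```text
time: 7.88
tcp_pos: [0.5057, 0.0045, 0.1372]
eef_rot: [-0.0, -0.05, 0.999, -0.0]
ft_force: [-0.5, -0.0, 0.5]
grip_width: 0.0642
grip_force: 0.0
```

>>> send_rows --commands '[{"dx": 0, "dy": 0, "dz": -2, "roll": 0}, {"dx": 0, "dy": 0, "dz": -3, "roll": 0}, {"dx": 0, "dy": 0, "dz": -3, "roll": 0}, {"dx": 0, "dy": 0, "dz": -3, "roll": 0}, {"dx": 0, "dy": 0, "dz": -3, "roll": 0}, {"dx": 0, "dy": 0, "dz": 0, "roll": 0}, {"dx": 0, "dy": 0, "dz": 0, "roll": 0}]'

```text
time: 8.47
tcp_pos: [0.5066, 0.0049, 0.279]
eef_rot: [0.002, -0.05, 0.999, 0.001]
ft_force: [-0.4, 0.2, -0.2]
grip_width: 0.064
grip_force: 0.0
```

Run:
```python
from h import *
import cv2
st=env.sense();C=cam("wrist",st); im=cv2.resize(optics.grab_frame("wrist")[:,:,::-1],(800,600),interpolation=cv2.INTER_CUBIC)
T=[.6928,-.0293,.0997]
for z in (0,66):
  q=(proj(C,tray2w(T,np.array([(-250,27,z),(-150,27,z),(-150,79,z),(-250,79,z)])/1000))*1.25).astype(np.int32); cv2.polylines(im,[q],True,(0,0,255))
cv2.imwrite("pics/w4.png",im); plan([.5,0,.2],5.71)
```

```text
t 8.52 yaw 5.69 pos [0.5057 0.0047 0.2774] roll -0.02 d(cm) [0.62, -0.41, 7.74]
```

View pics/w4.png

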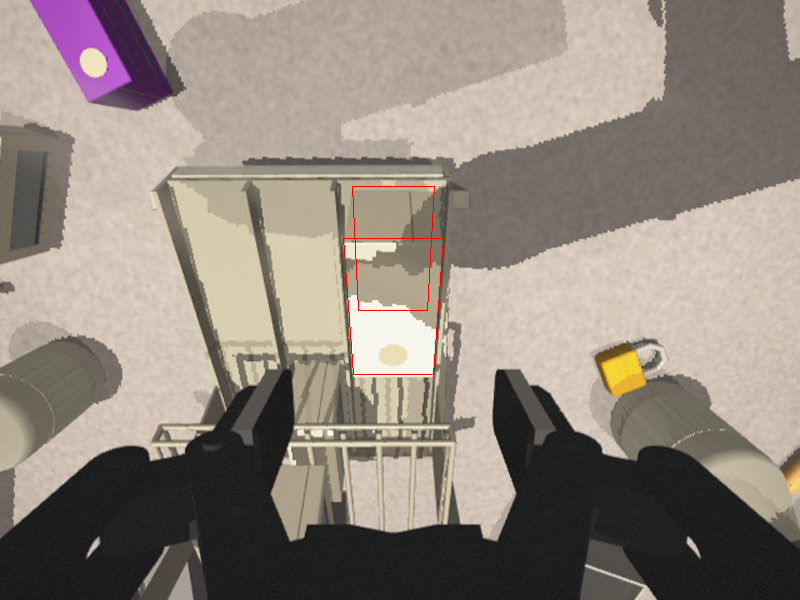

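```bash
cat >> h.py <<'E'
T0=[.6928,-.0293,.0997]
def finger(x,y,z=.042):
    t=tray2w(T0,[[x,y,z]])[0]; return t-.011*np.array([np.cos(T0[2]),np.sin(T0[2]),0])
def where():
    "tray x (mm) of finger front, lateral y, tip z"
    st=env.sense(); d=st["tcp_pos"]+.011*np.array([np.cos(T0[2]),np.sin(T0[2]),0])-[T0[0],T0[1],.0298]
    u=d[0]*np.cos(T0[2])+d[1]*np.sin(T0[2]); w=-d[0]*np.sin(T0[2])+d[1]*np.cos(T0[2])
    print("finger tray x,y,z mm",(1000*np.array([u*np.cos(S)-d[2]*np.sin(S),w,u*np.sin(S)+d[2]*np.cos(S)])).round(1),"t",st["time"])
E
python3 -c "
from h import *
plan(finger(-.258,.053),5.71); print(finger(-.13,.053))"
```

```text
t 8.52 yaw 5.69 pos [0.5057 0.0047 0.2774] roll -0.02 d(cm) [5.63, 0.06, 11.99]
[0.56931938 0.01161254 0.11372971]
```

>>> send_rows --commands '[{"dx": 2, "dy": 0, "dz": 0, "roll": 0}, {"dx": 2.5, "dy": 0, "dz": 0, "roll": 0}, {"dx": 1.1, "dy": 0.06, "dz": 1, "roll": 0}, {"dx": 0, "dy": 0, "dz": 3, "roll": 0}, {"dx": 0, "dy": 0, "dz": 3, "roll": 0}, {"dx": 0, "dy": 0, "dz": 3, "roll": 0}, {"dx": 0, "dy": 0, "dz": 2, "roll": 0}, {"dx": 0, "dy": 0, "dz": 0, "roll": 0}, {"dx": 0, "dy": 0, "dz": 0, "roll": 0}, {"dx": 0, "dy": 0, "dz": 0, "roll": 0}]' --gripper 0.0

```text
time: 9.35
tcp_pos: [0.4505, -0.0004, 0.158]
eef_rot: [0.0, -0.05, 0.999, -0.0]
ft_force: [-0.4, -0.4, -0.2]
grip_width: -0.0
grip_force: 0.0
```

```bash
cat >> h.py <<'E'
def profile(y,n="wrist",z=.066,lo=-.27,hi=-.03,step=.004):
    import cv2
    st=env.sense(); C=cam(n,st); im=optics.grab_frame(n)
    xs=np.arange(lo,hi,step)
    out=[]
    for yy in np.atleast_1d(y):
        q=proj(C,tray2w(T0,np.c_[xs,0*xs+yy,0*xs+z])).astype(np.float32)
        v=cv2.remap(im.astype(np.float32),q[None,:,0],q[None,:,1],cv2.INTER_LINEAR)[0]; out.append((v[:,2]*1.0).astype(int))
    print(n); [print(int(round(x*1000)),*[int(o[i]) for o in out],sep=":",end=" ") for i,x in enumerate(xs)]; print()
E
python3 -c "
from h import *
where(); profile([.035,.053,.07],'top'); profile([.033,.073])"
```

```text
finger tray x,y,z mm [-257.3   52.9   42.7] t 9.35
top
-270:82:75:76 -266:70:63:78 -262:70:66:67 -258:88:73:90 -254:90:75:123 -250:74:76:105 -246:78:77:70 -242:82:80:68 -238:82:81:72 -234:81:80:76 -230:81:80:79 -226:80:80:79 -222:81:79:80 -218:80:79:80 -214:80:75:79 -210:79:65:78 -206:76:55:78 -202:75:52:78 -198:78:57:78 -194:78:69:78 -190:78:77:77 -186:79:78:79 -182:78:77:78 -178:79:79:77 -174:78:78:74 -170:78:78:69 -166:76:76:63 -162:69:70:61 -158:64:63:61 -154:63:60:62 -150:64:60:64 -146:61:61:61 -142:59:58:66 -138:64:61:73 -134:76:71:85 -130:83:79:108 -126:107:102:120 -122:126:123:124 -118:122:140:130 -114:121:145:116 -110:147:142:128 -106:138:130:129 -102:128:130:119 -98:126:133:116 -94:120:135:114 -90:100:135:115 -86:83:134:116 -82:77:133:118 -78:79:134:120 -74:81:134:122 -70:79:131:121 -66:78:132:118 -62:79:134:115 -58:92:136:115 -54:102:133:116 -50:90:129:117 -46:71:111:110 -42:62:84:100 -38:58:71:92 -34:65:77:96 
wrist
-270:36:37 -266:34:36 -262:38:35 -258:37:36 -254:37:38 -250:39:36 -246:36:33 -242:36:40 -238:36:35 -234:35:35 -230:36:32 -226:34:39 -222:34:36 -218:34:35 -214:34:36 -210:36:35 -206:34:34 -202:34:34 -198:35:35 -194:33:33 -190:33:31 -186:34:36 -182:34:32 -178:32:32 -174:33:35 -170:32:32 -166:16:19 -162:0:0 -158:0:0 -154:0:0 -150:0:0 -146:0:0 -142:0:0 -138:0:0 -134:0:0 -130:0:0 -126:0:0 -122:0:0 -118:0:0 -114:0:0 -110:0:0 -106:0:0 -102:0:0 -98:0:0 -94:0:0 -90:0:0 -86:0:0 -82:0:0 -78:0:0 -74:0:0 -70:0:0 -66:0:0 -62:0:0 -58:0:0 -54:0:0 -50:0:0 -46:0:0 -42:0:0 -38:0:0 -34:0:0
```

```bash
python3 -c "
from h import *
profile([.04,.053,.066],'scene')"
```

```text
scene
-270:18:63:34 -266:13:33:139 -262:18:44:141 -258:45:79:135 -254:67:79:137 -250:115:133:126 -246:229:173:118 -242:230:235:110 -238:229:231:209 -234:228:229:232 -230:229:230:228 -226:228:228:228 -222:230:228:228 -218:228:228:228 -214:229:228:228 -210:229:230:228 -206:230:229:227 -202:229:228:228 -198:228:227:227 -194:229:229:228 -190:228:227:228 -186:228:228:227 -182:229:231:229 -178:229:195:230 -174:231:164:230 -170:231:169:230 -166:229:167:229 -162:230:170:228 -158:232:233:232 -154:214:197:188 -150:103:102:106 -146:82:73:99 -142:87:62:67 -138:94:91:72 -134:233:227:61 -130:229:230:162 -126:229:229:154 -122:229:229:160 -118:230:230:161 -114:228:227:162 -110:229:228:159 -106:229:228:158 -102:229:228:164 -98:232:228:159 -94:229:228:158 -90:229:228:160 -86:229:228:158 -82:230:228:161 -78:230:228:154 -74:229:228:51 -70:230:226:54 -66:230:227:51 -62:231:228:53 -58:224:232:52 -54:161:214:51 -50:165:187:53 -46:167:190:51 -42:164:217:49 -38:220:231:50 -34:231:228:52
```

>>> send_rows --commands '[{"dx": -0.56, "dy": 0, "dz": 0.21, "roll": 0}, {"dx": -1.13, "dy": 0, "dz": 0.41, "roll": 0}, {"dx": -1.69, "dy": 0, "dz": 0.62, "roll": 0}, {"dx": -1.69, "dy": 0, "dz": 0.62, "roll": 0}]'

```text
time: 9.83
tcp_pos: [0.5022, 0.0049, 0.1389]
eef_rot: [0.001, -0.05, 0.999, 0.0]
ft_force: [-1.6, -0.0, 0.7]
grip_width: -0.0
grip_force: 0.2
```

```bash
python3 -c "
from h import *
where();print(env.sense()['joint_velocities'].round(3)); profile([.053,.066],'scene',hi=-.09,step=.003);where()"
```

```text
finger tray x,y,z mm [-202.    53.    42.6] t 9.8333
[-0.137  0.436  0.32   0.001  0.104  0.135]
scene
-270:140:21 -267:170:16 -264:103:20 -261:95:10 -258:57:18 -255:30:20 -252:7:16 -249:17:16 -246:16:14 -243:17:17 -240:18:19 -237:14:17 -234:17:24 -231:16:16 -228:20:14 -225:17:27 -222:30:57 -219:68:26 -216:73:23 -213:45:80 -210:27:130 -207:54:143 -204:79:125 -201:122:127 -198:123:125 -195:126:123 -192:210:125 -189:235:121 -186:236:111 -183:229:197 -180:229:232 -177:228:228 -174:228:230 -171:229:228 -168:227:230 -165:229:226 -162:229:229 -159:232:229 -156:238:228 -153:173:161 -150:98:160 -147:90:138 -144:217:200 -141:239:235 -138:229:232 -135:229:229 -132:230:213 -129:229:134 -126:230:108 -123:229:172 -120:229:246 -117:228:230 -114:228:238 -111:229:239 -108:227:242 -105:227:217 -102:228:80 -99:227:63 -96:229:66 -93:228:83 -90:228:167 
finger tray x,y,z mm [-199.2   53.2   42.1] t 9.8833
```

>>> send_rows --commands '[{"dx": 0, "dy": 0, "dz": 0, "roll": 0}, {"dx": 0, "dy": 0, "dz": 0, "roll": 0}]'

```text
time: 10.05
tcp_pos: [0.5008, 0.0045, 0.1381]
eef_rot: [-0.001, -0.049, 0.999, -0.0]
ft_force: [0.0, -0.1, 0.7]
grip_width: -0.0002
grip_force: 0.0
```

```bash
python3 -c "
from h import *
where(); profile([.053,.066],'scene',lo=-.23,hi=-.09,step=.003)"
```

```text
finger tray x,y,z mm [-203.1   52.8   41.4] t 10.05
scene
-230:19:20 -227:18:16 -224:29:40 -221:58:38 -218:68:8 -215:52:86 -212:26:153 -209:47:143 -206:76:138 -203:50:138 -200:50:136 -197:55:138 -194:52:135 -191:49:132 -188:46:133 -185:143:189 -182:221:220 -179:233:233 -176:230:228 -173:230:228 -170:229:227 -167:229:227 -164:229:229 -161:230:229 -158:233:231 -155:219:211 -152:144:142 -149:91:146 -146:131:149 -143:227:213 -140:237:234 -137:227:231 -134:231:232 -131:230:192 -128:227:112 -125:228:117 -122:230:213 -119:229:245 -116:229:222 -113:228:234 -110:227:239 -107:228:238 -104:227:218 -101:229:236 -98:227:241 -95:227:219 -92:229:230
```

>>> send_rows --commands '[{"dx": -0.56, "dy": 0, "dz": 0.21, "roll": 0}, {"dx": -1.22, "dy": 0, "dz": 0.44, "roll": 0}, {"dx": -2.16, "dy": 0, "dz": 0.79, "roll": 0}, {"dx": -2.91, "dy": 0, "dz": 1.06, "roll": 0}, {"dx": 0.94, "dy": 0, "dz": -0.34, "roll": 0}, {"dx": 0.94, "dy": 0, "dz": -0.34, "roll": 0}, {"dx": 2, "dy": 0, "dz": -1, "roll": 0}, {"dx": 0, "dy": 0, "dz": -3, "roll": 0}, {"dx": 0, "dy": 0, "dz": -3, "roll": 0}, {"dx": 0, "dy": 0, "dz": -3, "roll": 0}]'

```text
time: 10.93
tcp_pos: [0.5291, 0.0073, 0.2225]
eef_rot: [0.0, -0.05, 0.999, 0.0]
ft_force: [1.0, 0.7, -1.0]
grip_width: 0.0005
grip_force: 0.0
```

```bash
python3 -c "
from h import *
where(); profile([.04,.053,.066],'scene',lo=-.19,hi=-.0,step=.003); profile([.04,.053,.066],'wrist',lo=-.19,hi=-.05,step=.003)"
```

```text
finger tray x,y,z mm [-205.2   52.7  130.4] t 10.9333
scene
-190:65:52:133 -187:76:53:135 -184:82:54:139 -181:81:50:135 -178:89:48:152 -175:83:49:166 -172:87:49:166 -169:88:53:166 -166:86:49:164 -163:85:48:164 -160:83:50:165 -157:78:44:161 -154:138:118:153 -151:122:121:141 -148:125:97:128 -145:58:56:99 -142:96:49:72 -139:90:46:77 -136:194:192:75 -133:242:233:70 -130:232:231:69 -127:229:231:72 -124:230:229:71 -121:231:229:69 -118:231:228:71 -115:230:230:74 -112:230:226:70 -109:229:228:70 -106:231:230:65 -103:230:228:88 -100:230:229:211 -97:229:230:230 -94:230:229:232 -91:230:229:231 -88:231:229:236 -85:229:229:238 -82:228:228:239 -79:230:228:236 -76:229:229:239 -73:229:229:229 -70:229:229:240 -67:229:228:239 -64:230:228:236 -61:231:230:225 -58:225:233:237 -55:169:219:240 -52:164:200:219 -49:165:176:234 -46:167:193:234 -43:167:208:235 -40:183:234:230 -37:227:230:238 -34:231:228:235 -31:231:230:238 -28:237:226:239 -25:120:111:242 -22:71:97:243 -19:61:174:235 -16:98:174:241 -13:201:199:243 -10:115:181:178 -7:115:158:159 -4:134:157:137 -1:71:76:73 
wrist
-190:192:194:193 -187:191:191:192 -184:192:192:193 -181:192:193:192 -178:185:183:172 -175:164:164:167 -172:191:192:164 -169:186:187:162 -166:108:109:87 -163:110:111:84 -160:113:151:141 -157:112:79:144 -154:115:32:145 -151:123:33:145 -148:151:31:151 -145:49:33:50 -142:43:31:37 -139:53:32:39 -136:65:32:48 -133:77:27:62 -130:81:31:71 -127:85:34:80 -124:85:29:84 -121:84:27:83 -118:84:28:86 -115:83:30:84 -112:57:34:51 -109:37:37:35 -106:36:33:36 -103:34:35:34 -100:31:36:33 -97:33:36:35 -94:34:33:31 -91:34:35:32 -88:34:35:33 -85:33:34:33 -82:33:36:33 -79:35:35:36 -76:35:33:33 -73:37:34:35 -70:34:36:29 -67:34:34:36 -64:35:34:33 -61:34:36:34 -58:32:35:34 -55:33:36:34 -52:30:35:32
```

```bash
python3 -c "
from h import *
plan([.52,-.03,.33],5.71)"
```

```text
t 11.03 yaw 5.76 pos [0.5324 0.008  0.2268] roll 0.05 d(cm) [1.62, -3.66, -10.32]
```

>>> send_rows --commands '[{"dx": 0.5, "dy": -1.2, "dz": -3.4, "roll": 0}, {"dx": 0.5, "dy": -1.2, "dz": -3.4, "roll": 0}, {"dx": 0.5, "dy": -1.2, "dz": -3.4, "roll": 0}, {"dx": 0, "dy": 0, "dz": 0, "roll": 0}, {"dx": 0, "dy": 0, "dz": 0, "roll": 0}]' --gripper 1.0

```text
time: 11.45
tcp_pos: [0.519, -0.0301, 0.3253]
eef_rot: [0.003, -0.049, 0.999, 0.001]
ft_force: [-0.0, -0.1, -1.0]
grip_width: 0.0605
grip_force: 0.0
```

Run:
```python
from h import *
import cv2
st=env.sense(); im=optics.grab_frame("wrist")[:,:,::-1]; C=cam("wrist",st)
cv2.imwrite("pics/w5.png",im); np.savez("w5.npz",p=st["tcp_pos"],q=st["eef_rot"])
q=proj(C,tray2w(T0,np.array([(-100,53,0),(-100,-9,0),(-100,-62,0),(-100,53,66),(-137,0,92)])/1000)); print(st["tcp_pos"],q.round(0).tolist())
g=im.mean(2)
for y in(.035,.053,.07,-.018,0,-.062):
    xs=np.arange(-.14,-.07,.003); q=proj(C,tray2w(T0,np.c_[xs,0*xs+y,0*xs])).astype(np.float32)
    v=cv2.remap(im.astype(np.float32),q[None,:,0],q[None,:,1],cv2.INTER_LINEAR)[0].mean(1).astype(int); print(y,*v)
```

```text
[ 0.51897913 -0.03008656  0.32525095] [[346.0, 262.0], [292.0, 263.0], [245.0, 263.0], [351.0, 306.0], [296.0, 299.0]]
0.035 197 197 198 197 199 198 199 177 169 195 199 164 113 113 138 141 120 118 117 119 118 117 117 123
0.053 197 197 198 198 198 198 198 176 169 195 199 165 111 111 151 159 156 153 151 151 153 156 158 159
0.07 198 197 197 198 198 197 194 169 170 168 170 170 93 82 104 112 150 157 159 159 158 161 160 160
-0.018 198 199 198 198 198 198 193 169 169 177 170 170 95 91 105 114 150 151 152 152 153 152 128 114
0 198 198 199 199 199 199 193 169 169 189 198 164 112 114 113 140 159 159 158 159 159 160 159 160
-0.062 198 198 197 197 198 198 191 170 169 186 196 171 90 88 164 171 171 173 179 173 173 174 173 170
```

Run:
```python
from h import *
import cv2
im=cv2.imread("pics/w5.png").astype(np.float32); d=np.load("w5.npz"); C=cam("wrist",{"tcp_pos":d["p"],"eef_rot":d["q"]})
for y in(.030,.040,.05,.06,.07,.076,-.024,-.015,-.009,-.003,.006,-.062):
    xs=np.arange(-.112,-.084,.001); q=proj(C,tray2w(T0,np.c_[xs,0*xs+y,0*xs])).astype(np.float32)
    print(y,*cv2.remap(im,q[None,:,0],q[None,:,1],cv2.INTER_LINEAR)[0].mean(1).astype(int))
k=cv2.resize(im[215:335,230:390],None,fx=5,fy=5,interpolation=cv2.INTER_CUBIC); cv2.imwrite("pics/c5.png",k)
```

```text
0.03 197 198 198 198 196 163 134 112 112 112 112 111 132 154 161 161 158 157 158 158 155 153 151 151 151 151 152 152
0.04 199 197 199 199 195 163 135 111 112 111 110 112 111 110 112 128 146 155 158 158 159 159 158 158 158 159 158 158
0.05 176 176 175 180 190 196 178 145 117 102 92 86 96 113 135 145 150 150 150 151 151 151 151 154 156 157 157 156
0.06 198 198 199 198 196 165 136 111 110 111 112 111 111 110 112 114 116 117 121 125 126 125 124 123 122 121 122 122
0.07 168 169 170 170 170 170 153 123 93 82 83 82 88 97 104 108 111 112 125 142 150 155 158 157 158 158 159 159
0.076 199 198 198 198 198 166 136 111 112 112 112 112 128 149 154 155 153 154 156 158 155 154 153 153 153 153 152 151
-0.024 198 198 199 199 192 161 133 114 115 115 115 116 112 110 113 131 147 155 157 158 157 158 158 158 158 158 159 158
-0.015 197 196 196 198 199 199 177 147 121 115 115 115 118 125 133 138 142 150 154 156 157 157 157 155 153 150 151 142
-0.009 198 198 198 198 193 162 135 116 116 116 115 115 112 111 115 118 120 123 123 123 124 134 147 157 158 157 158 159
-0.003 198 197 198 198 193 163 135 114 114 115 115 115 113 111 113 129 143 151 152 152 151 151 150 147 147 147 146 145
0.006 193 190 193 193 192 193 171 142 119 113 113 113 108 105 111 116 119 119 130 143 150 153 154 152 152 153 152 152
-0.062 191 194 196 190 179 171 146 117 90 87 87 88 87 110 164 177 178 171 170 171 171 172 172 173 174 176 179 178[ WARN:0@0.063] global loadsave.cpp:1063 imwrite_ Unsupported depth image for selected encoder is fallbacked to CV_8U.
```

View pics/c5.png

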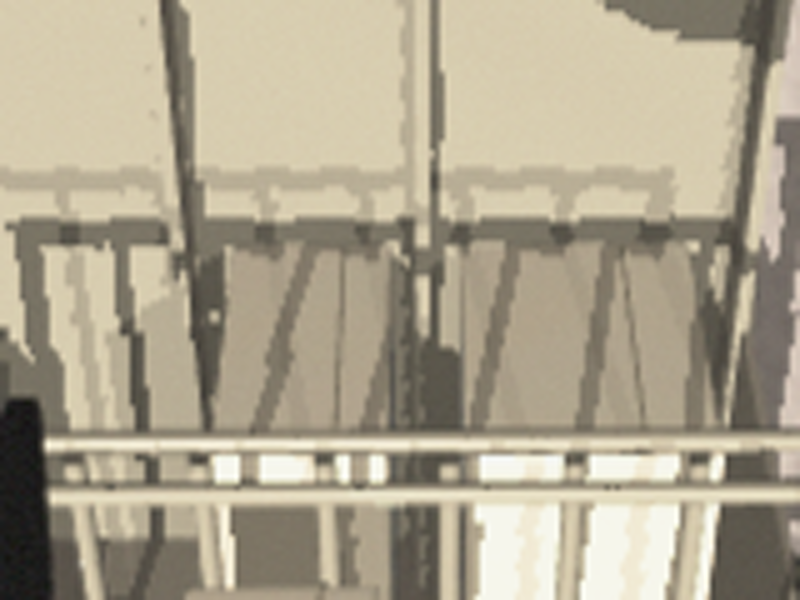

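```bash
python3 -c "
from h import *
plan([.4945,-.3095,.025],-12.3)"
```

```text
t 11.5 yaw 5.67 pos [ 0.5183 -0.0298  0.3233] roll 17.97 d(cm) [-3.63, -27.83, 29.83]
```

>>> send_rows --commands '[{"dx": 0, "dy": 0, "dz": 0, "roll": 6}, {"dx": 0, "dy": 0, "dz": 0, "roll": 6}, {"dx": 0, "dy": 0, "dz": 0, "roll": 6}, {"dx": -0.3, "dy": -2.0, "dz": 0, "roll": 0}, {"dx": -0.5, "dy": -3.5, "dz": 0, "roll": 0}, {"dx": -0.5, "dy": -3.5, "dz": 0, "roll": 0}, {"dx": -0.5, "dy": -3.5, "dz": 0, "roll": 0}, {"dx": -0.5, "dy": -3.5, "dz": 0, "roll": 0}, {"dx": -0.5, "dy": -3.5, "dz": 0, "roll": 0}, {"dx": -0.4, "dy": -3.5, "dz": 1, "roll": 0}]' --gripper 0.8

```text
time: 12.33
tcp_pos: [0.5009, -0.2628, 0.3128]
eef_rot: [0.001, 0.107, 0.994, -0.0]
ft_force: [0.9, -0.4, 0.0]
grip_width: 0.0685
grip_force: 0.0
```

>>> send_rows --commands '[{"dx": -0.3, "dy": -3.5, "dz": 1, "roll": 0}, {"dx": -0.1, "dy": -1.3, "dz": 3, "roll": 0}, {"dx": 0, "dy": 0, "dz": 3, "roll": 0}, {"dx": 0, "dy": 0, "dz": 3, "roll": 0}, {"dx": 0, "dy": 0, "dz": 3, "roll": 0}, {"dx": 0, "dy": 0, "dz": 3, "roll": 0}, {"dx": 0, "dy": 0, "dz": 0, "roll": 0}, {"dx": 0, "dy": 0, "dz": 0, "roll": 0}, {"dx": 0, "dy": 0, "dz": 0, "roll": 0}]'

```text
time: 13.08
tcp_pos: [0.4953, -0.3092, 0.1536]
eef_rot: [0.0, 0.107, 0.994, -0.0]
ft_force: [-0.6, 0.7, 0.1]
grip_width: 0.0683
grip_force: 0.0
```

Run:
```python
from h import *
import cv2
plan([.4945,-.3095,.025],-12.3)
# check carton top face: bright quad in the wrist image at z=66
st=env.sense(); C=cam("wrist",st); im=optics.grab_frame("wrist")
hsv=cv2.cvtColor(im,cv2.COLOR_RGB2HSV); 
c=np.radians(-12.3); ax=np.array([np.cos(c),np.sin(c)]); ay=np.array([-ax[1],ax[0]])
s=np.arange(-.07,.0701,.004)
for off in(-.03,0,.03):
  for A,B,n in((ay,ax,"acr"),(ax,ay,"alg")):
    P=np.c_[np.array([.4945,-.3095])+s[:,None]*A+(off if n=="acr" else off/3)*B,0*s+.066]
    q=proj(C,P).astype(np.float32); v=cv2.remap(im.astype(np.float32),q[None,:,0],q[None,:,1],cv2.INTER_LINEAR)[0][:,2].astype(int); print(n,off,*v)
```

```text
t 13.08 yaw -12.26 pos [ 0.4953 -0.3092  0.1536] roll 0.04 d(cm) [0.07, -0.05, 12.86]
acr -0.03 173 174 174 168 175 172 173 172 169 168 174 102 105 106 228 245 121 117 118 116 117 114 113 84 87 83 85 84 82 82 81 80 79 80 84 83
alg -0.03 170 166 176 169 108 99 246 246 246 246 245 128 126 122 118 117 118 118 163 246 247 247 247 247 247 247 247 246 246 246 226 190 110 132 201 192
acr 0 197 203 202 199 204 199 201 202 204 203 203 204 177 173 140 144 160 118 162 162 117 118 120 156 202 203 202 204 202 205 204 205 203 209 210 212
alg 0 175 180 174 106 96 99 116 117 115 117 117 120 123 127 123 121 118 145 162 246 247 247 247 212 222 222 220 219 246 246 224 195 197 199 198 203
acr 0.03 198 199 201 200 197 199 198 201 208 197 211 196 205 194 247 247 223 221 222 220 225 246 245 208 209 212 202 203 206 201 204 210 206 203 201 204
alg 0.03 177 172 159 84 97 100 117 118 117 118 117 117 117 121 124 123 121 118 161 160 162 246 247 247 245 225 216 246 246 246 220 199 201 205 191 197
```

>>> send_rows --commands '[{"dx": -0.08, "dy": 0.15, "dz": 2.5, "roll": 0}, {"dx": 0, "dy": 0, "dz": 3, "roll": 0}, {"dx": 0, "dy": 0, "dz": 3, "roll": 0}, {"dx": 0, "dy": 0, "dz": 2.5, "roll": 0}, {"dx": 0, "dy": 0, "dz": 1.8, "roll": 0}, {"dx": 0, "dy": 0, "dz": 0, "roll": 0}, {"dx": 0, "dy": 0, "dz": 0, "roll": 0}]'

```text
time: 13.72
tcp_pos: [0.4965, -0.3079, 0.0256]
eef_rot: [0.0, 0.107, 0.994, -0.0]
ft_force: [0.0, 0.0, 0.5]
grip_width: 0.0681
grip_force: 0.0
```

>>> send_rows --commands '[{"dx": 0, "dy": 0, "dz": 0, "roll": 0}, {"dx": 0, "dy": 0, "dz": 0, "roll": 0}, {"dx": 0, "dy": 0, "dz": 0, "roll": 0}, {"dx": 0, "dy": 0, "dz": 0, "roll": 0}, {"dx": 0, "dy": 0, "dz": 0, "roll": 0}, {"dx": 0, "dy": 0, "dz": 0, "roll": 0}, {"dx": 0, "dy": 0, "dz": 0, "roll": 0}, {"dx": 0, "dy": 0, "dz": 0, "roll": 0}]' --gripper 0.0

```text
time: 14.38
tcp_pos: [0.4972, -0.3081, 0.0267]
eef_rot: [0.002, 0.107, 0.994, -0.0]
ft_force: [-0.3, 1.3, 6.6]
grip_width: 0.0356
grip_force: 60.3
```

```bash
python3 -c "
from h import *
z=env.sense()['tcp_pos'][2]
c=tray2w(T0,[[-.247,-.062,0]])[0]
t=c+.05*np.array([np.cos(T0[2]),np.sin(T0[2]),0])+[0,0,z+.002]; print(t)
plan(t,5.71)"
```

```text
[ 0.5177714  -0.10911783  0.14294935]
t 14.38 yaw -12.27 pos [ 0.4972 -0.3081  0.0267] roll -17.98 d(cm) [-4.02, 19.6, -11.63]
```

>>> send_rows --commands '[{"dx": 0, "dy": 0, "dz": -2, "roll": 0}, {"dx": 0, "dy": 0, "dz": -4, "roll": 0}, {"dx": 0, "dy": 0, "dz": -4, "roll": 0}, {"dx": 0, "dy": 0, "dz": -4, "roll": 0}, {"dx": 0, "dy": 0, "dz": -4, "roll": -4}, {"dx": 0, "dy": 0, "dz": -1, "roll": -7}, {"dx": 0, "dy": 0, "dz": 0, "roll": -7}, {"dx": -0.4, "dy": 2.0, "dz": 0, "roll": 0}, {"dx": -0.6, "dy": 3.0, "dz": 0, "roll": 0}, {"dx": -0.6, "dy": 3.0, "dz": 0, "roll": 0}]'

```text
time: 15.22
tcp_pos: [0.5034, -0.2261, 0.2154]
eef_rot: [0.001, -0.049, 0.999, 0.0]
ft_force: [-0.1, 1.2, -0.8]
grip_width: 0.0354
grip_force: 60.0
```

>>> send_rows --commands '[{"dx": -0.6, "dy": 3.0, "dz": 0, "roll": 0}, {"dx": -0.6, "dy": 3.0, "dz": 0, "roll": 0}, {"dx": -0.6, "dy": 3.0, "dz": 0, "roll": 0}, {"dx": -0.4, "dy": 1.8, "dz": 0, "roll": 0}, {"dx": -0.2, "dy": 0.8, "dz": 0, "roll": 0}, {"dx": 0, "dy": 0, "dz": 0, "roll": 0}, {"dx": 0, "dy": 0, "dz": 0, "roll": 0}, {"dx": 0, "dy": 0, "dz": 0, "roll": 0}]'

```text
time: 15.88
tcp_pos: [0.516, -0.1093, 0.2148]
eef_rot: [0.0, -0.05, 0.999, -0.0]
ft_force: [-0.2, 0.4, -0.8]
grip_width: 0.0355
grip_force: 60.1
```

```bash
python3 -c "
from h import *
plan([ 0.5178, -0.1091,  0.1415],5.71);print(env.sense()['grip_width'])"
```

```text
t 15.88 yaw 5.68 pos [ 0.516  -0.1093  0.2148] roll -0.03 d(cm) [-0.18, 0.01, 7.33]
0.035546864309029105
```

>>> send_rows --commands '[{"dx": -0.2, "dy": 0, "dz": 2.5, "roll": 0}, {"dx": 0, "dy": 0, "dz": 2.5, "roll": 0}, {"dx": 0, "dy": 0, "dz": 1.5, "roll": 0}, {"dx": 0, "dy": 0, "dz": 0.8, "roll": 0}, {"dx": 0, "dy": 0, "dz": 0.2, "roll": 0}, {"dx": 0, "dy": 0, "dz": 0, "roll": 0}]'

```text
time: 16.38
tcp_pos: [0.5185, -0.1096, 0.1399]
eef_rot: [0.0, -0.049, 0.999, -0.0]
ft_force: [0.0, -0.2, 0.5]
grip_width: 0.0357
grip_force: 60.3
```

>>> send_rows --commands '[{"dx": 0, "dy": 0, "dz": 0, "roll": 0}, {"dx": 0, "dy": 0, "dz": 0, "roll": 0}, {"dx": 0, "dy": 0, "dz": 0, "roll": 0}, {"dx": 0, "dy": 0, "dz": 0, "roll": 0}]' --gripper 0.6

```text
time: 16.72
tcp_pos: [0.5181, -0.1087, 0.1398]
eef_rot: [0.0, -0.05, 0.999, 0.0]
ft_force: [-0.8, -0.2, -1.0]
grip_width: 0.0513
grip_force: 0.0
```

>>> send_rows --commands '[{"dx": 0, "dy": 0, "dz": -2, "roll": 0}, {"dx": 0, "dy": 0, "dz": -3, "roll": 0}, {"dx": 0, "dy": 0, "dz": -3, "roll": 0}, {"dx": 0, "dy": 0, "dz": -3, "roll": 0}, {"dx": 0, "dy": 0, "dz": -3, "roll": 0}, {"dx": 0, "dy": 0, "dz": 0, "roll": 0}, {"dx": 0, "dy": 0, "dz": 0, "roll": 0}]'

```text
time: 17.3
tcp_pos: [0.519, -0.1084, 0.2816]
eef_rot: [0.002, -0.05, 0.999, 0.0]
ft_force: [-0.4, -0.5, -1.1]
grip_width: 0.0513
grip_force: 0.0
```

Run:
```python
from h import *
profile([-.075,-.062,-.05],"wrist",lo=-.27,hi=-.13,step=.003)
profile([-.075,-.062,-.05],"scene",lo=-.27,hi=-.13,step=.003)
plan(finger(-.258,-.062),5.71)
```

```text
wrist
-270:139:139:139 -267:138:139:137 -264:139:138:112 -261:139:139:100 -258:139:139:100 -255:139:139:101 -252:141:141:100 -249:142:138:102 -246:142:140:102 -243:212:213:111 -240:217:113:106 -237:217:112:106 -234:114:112:106 -231:148:119:114 -228:147:148:148 -225:147:147:149 -222:147:148:148 -219:146:147:148 -216:146:148:148 -213:199:147:148 -210:193:147:147 -207:240:158:146 -204:240:240:147 -201:239:240:192 -198:239:239:239 -195:240:239:240 -192:239:239:240 -189:239:239:240 -186:239:239:239 -183:239:239:239 -180:239:239:240 -177:239:239:240 -174:239:239:240 -171:239:186:239 -168:239:189:239 -165:239:188:239 -162:239:188:239 -159:239:189:239 -156:239:190:240 -153:240:227:239 -150:239:240:239 -147:239:240:240 -144:216:213:212 -141:184:156:156 -138:183:160:155 -135:116:158:157 -132:105:157:156 
scene
-270:137:163:162 -267:134:162:160 -264:130:159:159 -261:131:154:159 -258:135:150:160 -255:134:148:160 -252:134:135:159 -249:129:136:162 -246:140:126:143 -243:200:84:108 -240:212:82:82 -237:226:81:85 -234:159:109:90 -231:122:132:94 -228:125:129:118 -225:129:126:122 -222:129:127:125 -219:120:123:127 -216:215:122:129 -213:204:125:126 -210:219:124:123 -207:238:208:124 -204:235:235:126 -201:234:231:210 -198:233:230:237 -195:234:230:233 -192:235:231:233 -189:233:230:233 -186:235:231:231 -183:235:231:231 -180:233:231:230 -177:233:234:231 -174:235:203:232 -171:235:168:232 -168:234:173:232 -165:236:172:236 -162:236:169:236 -159:235:167:232 -156:238:224:228 -153:208:175:165 -150:93:159:94 -147:80:144:111 -144:65:69:56 -141:94:70:84 -138:82:65:171 -135:89:75:164 -132:78:74:159 
t 17.4 yaw 5.69 pos [ 0.5176 -0.1084  0.2789] roll -0.02 d(cm) [5.69, -0.07, 12.14]
```

>>> send_rows --commands '[{"dx": 2, "dy": 0, "dz": 0, "roll": 0}, {"dx": 2.5, "dy": 0, "dz": 0, "roll": 0}, {"dx": 1.2, "dy": -0.06, "dz": 1, "roll": 0}, {"dx": 0, "dy": 0, "dz": 3, "roll": 0}, {"dx": 0, "dy": 0, "dz": 3, "roll": 0}, {"dx": 0, "dy": 0, "dz": 3, "roll": 0}, {"dx": 0, "dy": 0, "dz": 2.1, "roll": 0}, {"dx": 0, "dy": 0, "dz": 0, "roll": 0}, {"dx": 0, "dy": 0, "dz": 0, "roll": 0}, {"dx": 0, "dy": 0, "dz": 0, "roll": 0}]' --gripper 0.0

```text
time: 18.23
tcp_pos: [0.462, -0.1149, 0.1593]
eef_rot: [0.0, -0.05, 0.999, -0.0]
ft_force: [0.6, -0.4, 0.4]
grip_width: -0.0002
grip_force: 0.0
```

>>> send_rows --commands '[{"dx": -0.56, "dy": 0, "dz": 0.21, "roll": 0}, {"dx": -1.13, "dy": 0, "dz": 0.41, "roll": 0}, {"dx": -1.69, "dy": 0, "dz": 0.62, "roll": 0}, {"dx": -1.69, "dy": 0, "dz": 0.62, "roll": 0}, {"dx": 0, "dy": 0, "dz": 0, "roll": 0}, {"dx": 0, "dy": 0, "dz": 0, "roll": 0}, {"dx": 0, "dy": 0, "dz": 0, "roll": 0}]'

```text
time: 18.82
tcp_pos: [0.5121, -0.1097, 0.14]
eef_rot: [-0.0, -0.05, 0.999, 0.0]
ft_force: [-0.3, 0.3, 0.2]
grip_width: -0.0003
grip_force: 0.0
```

```bash
python3 -c "
from h import *
where(); profile([-.075,-.062,-.05],'scene',lo=-.23,hi=-.06,step=.003)"
```

```text
finger tray x,y,z mm [-203.8  -62.    43.1] t 18.8167
scene
-230:21:17:11 -227:6:18:25 -224:5:42:45 -221:13:73:39 -218:20:61:20 -215:17:35:24 -212:15:13:43 -209:17:32:67 -206:20:81:80 -203:55:79:85 -200:68:64:90 -197:73:52:85 -194:57:55:88 -191:52:51:85 -188:54:51:74 -185:217:205:182 -182:245:239:235 -179:237:232:233 -176:235:232:231 -173:236:230:231 -170:237:231:231 -167:237:231:232 -164:235:231:231 -161:236:231:233 -158:237:235:233 -155:240:221:213 -152:168:155:148 -149:60:165:94 -146:90:140:151 -143:144:231:225 -140:162:236:230 -137:113:236:240 -134:147:227:230 -131:119:138:200 -128:73:100:121 -125:102:122:68 -122:84:116:167 -119:172:105:193 -116:130:143:203 -113:138:88:187 -110:165:89:203 -107:181:85:197 -104:142:120:186 -101:168:100:199 -98:166:103:199 -95:110:168:196 -92:177:134:179 -89:165:129:158 -86:96:106:163 -83:61:64:163 -80:64:62:96 -77:84:62:55 -74:66:66:59 -71:100:66:63 -68:92:63:70 -65:104:64:95 -62:94:62:85
```

>>> send_rows --commands '[{"dx": -0.56, "dy": 0, "dz": 0.21, "roll": 0}, {"dx": -1.22, "dy": 0, "dz": 0.44, "roll": 0}, {"dx": -2.16, "dy": 0, "dz": 0.79, "roll": 0}, {"dx": -2.91, "dy": 0, "dz": 1.06, "roll": 0}, {"dx": 0.94, "dy": 0, "dz": -0.34, "roll": 0}, {"dx": 0.94, "dy": 0, "dz": -0.34, "roll": 0}, {"dx": 2, "dy": 0, "dz": -1, "roll": 0}, {"dx": 0, "dy": 0, "dz": -3, "roll": 0}, {"dx": 0, "dy": 0, "dz": -3, "roll": 0}, {"dx": 0, "dy": 0, "dz": -3, "roll": 0}]'

```text
time: 19.7
tcp_pos: [0.5405, -0.107, 0.2236]
eef_rot: [0.0, -0.05, 0.999, -0.0]
ft_force: [0.3, 0.6, -0.5]
grip_width: 0.0002
grip_force: 0.0
```

```bash
python3 -c "
from h import *
plan([.518,-.03,.323],5.71);profile([-.075,-.062,-.05],'scene',lo=-.18,hi=0.01,step=.003)"
```

```text
t 19.7 yaw 5.7 pos [ 0.5405 -0.107   0.2236] roll -0.01 d(cm) [1.47, 7.89, -9.94]
scene
-180:54:52:87 -177:56:51:85 -174:58:48:83 -171:65:54:84 -168:86:53:85 -165:87:50:87 -162:87:58:87 -159:87:47:85 -156:86:51:86 -153:74:142:152 -150:74:112:95 -147:86:109:117 -144:69:51:69 -141:102:52:80 -138:84:53:80 -135:85:49:84 -132:80:48:85 -129:77:45:70 -126:115:63:77 -123:103:62:83 -120:116:53:78 -117:94:71:74 -114:106:57:126 -111:145:51:150 -108:134:71:165 -105:124:58:161 -102:131:65:162 -99:172:102:194 -96:140:175:199 -93:153:161:196 -90:182:103:156 -87:98:112:161 -84:212:111:169 -81:151:91:125 -78:132:53:52 -75:187:59:58 -72:168:66:52 -69:180:68:65 -66:183:63:197 -63:114:62:214 -60:77:67:183 -57:63:60:206 -54:64:52:197 -51:67:65:205 -48:65:115:199 -45:63:151:191 -42:64:105:201 -39:60:130:205 -36:57:98:192 -33:87:114:200 -30:138:110:199 -27:201:97:193 -24:186:86:196 -21:179:68:202 -18:168:110:185 -15:155:90:205 -12:118:144:189 -9:153:143:145 -6:72:124:158 -3:45:118:135 0:71:76:81 3:77:72:93 6:79:76:97 9:69:60:102
```

>>> send_rows --commands '[{"dx": 0.37, "dy": 2.0, "dz": -2.5, "roll": 0}, {"dx": 0.37, "dy": 2.0, "dz": -2.5, "roll": 0}, {"dx": 0.37, "dy": 2.0, "dz": -2.5, "roll": 0}, {"dx": 0.37, "dy": 1.9, "dz": -2.4, "roll": 0}, {"dx": 0, "dy": 0, "dz": 0, "roll": 0}, {"dx": 0, "dy": 0, "dz": 0, "roll": 0}, {"dx": 0, "dy": 0, "dz": 0, "roll": 0}]' --gripper 0.7

```text
time: 20.33
tcp_pos: [0.5183, -0.0295, 0.3208]
eef_rot: [0.0, -0.05, 0.999, 0.0]
ft_force: [-0.6, -0.4, -0.4]
grip_width: 0.0598
grip_force: 0.0
```

Run:
```python
from h import *
import cv2
st=env.sense(); im=optics.grab_frame("wrist")[:,:,::-1]; C=cam("wrist",st); cv2.imwrite("pics/w6.png",im)
print(st["tcp_pos"])
f=im.astype(np.float32)
def rect(C,f,ys,xs,z):
    out=[]
    for y in ys:
        q=proj(C,tray2w(T0,np.c_[xs,0*xs+y,0*xs+z])).astype(np.float32); out.append(cv2.remap(f,q[None,:,0],q[None,:,1],cv2.INTER_LINEAR)[0].mean(1))
    return np.array(out)
d=np.load("w5.npz"); C5=cam("wrist",{"tcp_pos":d["p"],"eef_rot":d["q"]}); f5=cv2.imread("pics/w5.png").astype(np.float32)
xs=np.arange(-.125,-.075,.002); print((xs*1000).astype(int))
for n,ys in(("nar",(-.078,-.07,-.062,-.056,-.05)),("mid",(-.02,-.009,.002)),("wide",(.035,.053,.07))):
    print(n); print(rect(C,f,ys,xs,0).astype(int)); 
    if n=="nar": print("before");print(rect(C5,f5,ys,xs,0).astype(int))
xs=np.arange(-.125,-.06,.0025); print("z66",(xs*1000).astype(int))
for n,ys in(("nar",(-.073,-.066,-.062,-.056,-.05)),("mid",(-.02,-.009,.002)),("wide",(.035,.053,.07))): print(n); print(rect(C,f,ys,xs,.066).astype(int))
```

```text
[ 0.51826209 -0.02954926  0.32081318]
[-125 -123 -121 -119 -117 -114 -112 -110 -108 -106 -104 -102 -100  -98
  -96  -94  -92  -90  -88  -86  -84  -82  -80  -78  -76]
nar
[[198 198 180 169 168 192 199 198 198 199 192 188 199 192 163 130 116 117
  116 117 129 151 157 158 158]
 [198 198 197 174 169 175 196 198 198 156 113 112 111 113 137 158 158 158
  157 157 158 159 159 158 157]
 [197 198 179 168 168 170 182 190 186 170 114  85  98 111 117 144 158 156
  156 153 152 144 126 111 111]
 [197 198 197 176 168 175 196 198 198 199 142 113 112 140 150 127 103  92
   93 120 144 158 158 159 159]
 [198 197 186 170 169 176 190 197 198 157 113 113 113 125 157 159 158 158
  158 159 158 158 158 159 157]]
before
[[198 198 181 168 169 193 199 198 198 198 184 176 196 198 197 197 197 198
  198 196 195 193 196 198 195]
 [197 197 196 174 169 175 195 199 198 157 112 112 113 129 170 156 166 183
  199 198 199 187 185 198 197]
 [198 197 180 170 170 171 186 194 190 171 117  87  88 110 177 171 171 172
  173 176 178 173 172 173 174]
 [198 198 195 175 169 175 195 198 198 198 143 114 114 138 173 197 198 198
  197 19
[... 1421 characters left out ...]
  230 230 220 223 229 228 215 221]]
mid
[[159 159 161 159 160 160 161 140 161 202 181 189 175 111 156 222 164 114
  113 114 113 113 114 114 112 113]
 [131 141 152 152 151 150 152 135 157 222 196 242 242 202 156 223 161 113
  114 113 114 112 115 114 115 114]
 [159 160 161 160 160 160 160 127 164 212 177 168 164 125 134 221 168 132
  132 136 121 118 140 143 131 118]]
wide
[[159 159 159 155 154 154 153 127 168 208 207 243 242 204 162 213 234 242
  242 242 242 242 242 242 242 242]
 [154 151 152 153 155 158 161 132 170 206 207 243 242 204 143 212 233 242
  242 242 242 242 242 242 242 242]
 [110 115 117 120 120 119 119 110 170 202  95 116 151 118 163 206 170 150
  144 148 154 154 153 141 143 147]]
```

```bash
python3 -c "
from rig import env
print(env.job_done())"
```

```text
the job is handed in; nothing more can be done
None
```

The job is handed in: both cartons were slid to the stop, the large one in the wide lane and the small one in the narrow lane, and in the wrist camera their ends line up with the stocked carton to within about 2 mm; no verdict came back.

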